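# Load a pineapple ring into the colour analyser and shut its hood

## Task

Set up a colour check of a slice: fold the analyser's hood up as far as it goes, then slide the whole pineapple ring along the cutting board, without lifting it and without shifting the half rings or anything else that lies about, until it lies wholly on the round glass. Then fold the hood down until it is fully shut, and let go.

Things in the scene. Friction and masses are not known exactly. Their poses are not given: they have to be found in the camera images.
- analyser: bench colour analyser, fixed: a low flat steel deck 182 (x) x 180 (y) mm, top 13 mm above the table, with a white housing (70 mm wide in y, 54 mm high, back half 71 mm) along its right (-y) edge. Origin on the table under the middle of the deck; its x points away from the robot, y to the left. The left edge of the deck (y = +90 mm) meets the cutting board. Yaw varies a little.
- glass_centre (a point): centre of the round black glass, 122 mm across, flush in the middle of the deck, 13 mm above the table
- hood (a joint): angle of the hood: 0 fully shut, 0.87 fully up at its stop; grows as the hood opens. The hinge is stiff and holds the hood wherever it is left; moving it takes about 2 to 5 N at the bar.
- hood_hinge (a point): middle of the hinge line, along the analyser's x, at its y = -85 mm, 60 mm above the table. Hood: grey panel 166 (along hinge) x 168 mm (away from it, to the left when shut) with skirts 45 mm deep on free edge and sides that stand round the glass when shut. Fully up it still hangs over the glass: its skirt's lowest edge is then 155 mm above the table, 50 mm left of the glass centre.
- hood_bar (a point): middle of the hood's handle: a round steel bar 11 mm thick and 84 mm long parallel to the hinge, its axis 36 mm above the hood's hinge plane (35 mm above the panel) and 140 mm from the hinge, on two posts at its ends; x of the point along the bar, z away from the hood's panel
- board: white cutting board, fixed, 250 (x) x 360 (y) x 14 mm, origin under its middle; its right (-y) end lies 2 to 8 mm from the left edge of the analyser's deck, its top 1 mm above the deck. Its front edge may stand a little over the table's edge.
- ring: the one whole pineapple ring on the board, 95 x 97 mm across, 17 mm thick, lying flat, origin in the middle of its underside (the core hole is small: treat it as a full disc)
- half_ring_1: half pineapple ring lying flat on the board, 55 (its x) x 97 (its y) x 16 mm (round side to its +x, cut side to -x), origin in the middle of its underside; do not shift
- half_ring_2: half pineapple ring lying flat on the board, 50 (its x) x 91 (its y) x 17 mm (round side to its +x, cut side to -x), origin in the middle of its underside; do not shift
- gouge: green-handled gouge 192 mm long (its y), 26 mm wide, lying on the board's left end; do not shift
- cup_blue: sample cup with blue cap, 50 mm across, 49 mm high, right of the analyser; do not shift
- cup_red: sample cup with red cap, 50 mm across, 55 mm high, right of the analyser; do not shift
- counter: hand tally counter 54 x 50 x 20 mm on the table at the right; do not shift
- probe: probe thermometer 178 mm long (its y), 16 mm high, on the table at the right; do not shift

How it is judged:
By the outcome, as a careful person would: the job done as asked, in the order asked, and still so for the second after the job is handed in, with the robot touching nothing.
It also fails if it takes over 69 s, if anything falls off the work surface, if the arm or the gripper's body presses on something with over 40 N, if the wrist force passes 120 N, or if a joint passes its speed limit or range.

## Robot

A 6-joint arm with a two-finger parallel gripper is mounted at the origin on a cart in front of the work surface, level with it; the furniture and walls round the work are solid. World frame = base frame: x ahead of the robot, y to its left, z up, the work surface at z = 0. Lengths are in m, angles in rad, forces in N, time in s.
With the tool pointing down it reaches from about 0.25 to 0.85 m from the base axis. Payload 12.5 kg.
Tool frame: the origin (TCP) lies at the very end of the fingers, on their centre line; the grasp point (between the pads) lies 19 mm behind it; z points along the fingers, y is the line along which they close (so a half turn about z gives the same grasp; the last joint's range is limited). The gripper opens to 93 mm and grips with 3 to 60 N. Pads are 15 mm wide; open, the fingers measure 128 mm over their backs; the gripper's body (75 mm by 188 mm) begins 65 mm behind the grasp point.
Start: joints at [-1.328, 0.351, 1.652, -0, 1.139, -0.085], TCP at [0.177, -0.521, 0.219] pointing down, gripper open.
Joint ranges: [-2.75, 2.75], [-0.79, 2.1], [0.01, 2.65], [-1.57, 4.71], [0.07, 3.14], [-2.87, 2.87]. Speed limits (rad/s): [2.22, 2.22, 2.79, 3.14, 3.14, 3.14].

## Interface

Orientations are given as a rotation vector (axis times angle).
In Python, from rig import bot, grip, read_camera, camera_model gives the robot as it stands. Calls block until the motion is done:
- bot.move_to(position, orientation): joint-space move of the TCP to a pose.
- bot.line_to(position, rot=None, rate=0.15): straight line of the TCP; rot=None keeps the orientation; rate is the mean speed in m/s.
- bot.goto_joints(angles): joint-space move.
- grip(opening): opening from 0.0 (shut) to 1.0 (fully open); the grip force is fixed at half the most; returns when the fingers have stopped.
- bot.wait(seconds).
- bot.inverse_kinematics(position, orientation): joint angles nearest the present ones, or None.
- bot.sense(): the state.
- read_camera(name): name is "scene" or "side" or "wrist"; returns the picture (420x560x3 uint8, red, green, blue); there is no depth.
- camera_model(name): a dict with "intrinsics" (3x3 intrinsics, pixels), "R" (3x3) and "t" (3): a world point X has camera coordinates R X + t. Camera axes: x right, y down, z forward; pixel columns grow to the right and rows downward; lengths in m; the calibration is good to about 2 mm. The wrist camera is an equidistant fisheye: a pixel r from the principal point sees the ray r / f radians off the axis. A picture is of the moment at which its call begins: read the wrist's pose just before it. camera_model takes no time and is no camera call; for the wrist camera it gives the pose at the moment of the call.
A pose or a line that the arm cannot do raises bot.Unreachable and nothing moves.
- bot.sign_off(): hands the job in; it is judged then, once.
The state is a dict: "time": time; "joint_pos": joint angles; "joint_velocities": joint speeds; "effort": joint torques, N m; "eef_pos": TCP position; "orientation": TCP orientation; "wrist_force": force on the tool from outside, world axes, zero at the start; "moment": the same for the moment, N m; "grip_width": opening from 0.0 (shut) to 1.0 (fully open); "gripper_force": force on a finger pad.
Only numpy, scipy, OpenCV 4.12 (cv2) and the standard library are available. Lean on these libraries where they do the work, as an engineer would, in place of code of your own. Each camera call takes 0.05 s, during which the arm holds its last target. There are 200 camera calls.

## Working session

There is one attempt and no reset: what is moved stays moved. The work goes in short steps, each a Python script; the robot and the scene stay as the last script left them, time stands still between calls to the robot, and variables do not carry over. Pictures are saved under pics/ and viewed, at most 10 in all, crops included, and the job is handed in when it is done.

```bash
ls; mkdir -p pics
python3 - <<'E'
from rig import bot,grip,read_camera,camera_model
import cv2,numpy as np
for n in("scene","side"):
    cv2.imwrite(f"pics/{n}0.png",read_camera(n)[:,:,::-1])
    m=camera_model(n); print(n,m["intrinsics"],m["R"],m["t"],-np.array(m["R"]).T@m["t"])
print(bot.sense())
E
```

```text
pics
scene [[498.09393369   0.         284.16072064]
 [  0.         498.09393369 207.07773016]
 [  0.           0.           1.        ]] [[ 0.15375046 -0.98803601  0.0120679 ]
 [-0.85860847 -0.1396345  -0.49324811]
 [ 0.48903199  0.06547552 -0.86980496]] [-0.04242328  0.44660658  1.37394542] [-0.28192046 -0.06951384  1.41586435]
side [[438.31973253   0.         282.51357786]
 [  0.         438.31973253 209.52836199]
 [  0.           0.           1.        ]] [[ 0.99436602 -0.1039206  -0.02089812]
 [-0.07404123 -0.53984445 -0.83850216]
 [ 0.07585591  0.83532538 -0.54449738]] [-0.45982051  0.13859068  1.02153485] [ 0.39000186 -0.82628139  0.66282225]
{'time': 0.1, 'joint_pos': array([-1.32759650e+00,  3.51188475e-01,  1.65233427e+00,  1.92624719e-05,
        1.13908513e+00, -8.46174188e-02]), 'joint_velocities': array([-4.95563428e-05, -1.28902594e-03, -3.75185227e-03,  5.72392657e-04,
        3.22100713e-04,  3.92319330e-04]), 'effort': array([ 5.27309185e-04, -4.98027849e+01, -2.85704631e+01,  6.99750124e-02,
        2.39014858e-02, -3.75367347e-05]), 'eef_pos': array([ 0.17703612, -0.52041759,  0.21816172]), 'orientation': array([-3.09848820e+00, -5.12453654e-01,  9.88938860e-05]), 'wrist_force': array([-0.22204607,  0.35878144, -0.07444679]), 'moment': array([ 0.06626019,  0.01965778, -0.03683999]), 'gripper_force': 0.0, 'grip_width': 1.0006088144088279}
```

View pics/scene0.png

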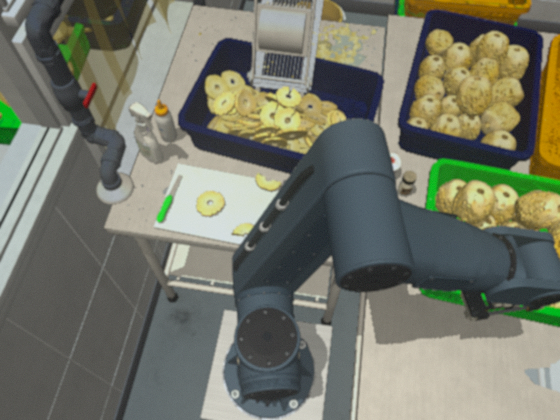

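View pics/side0.png

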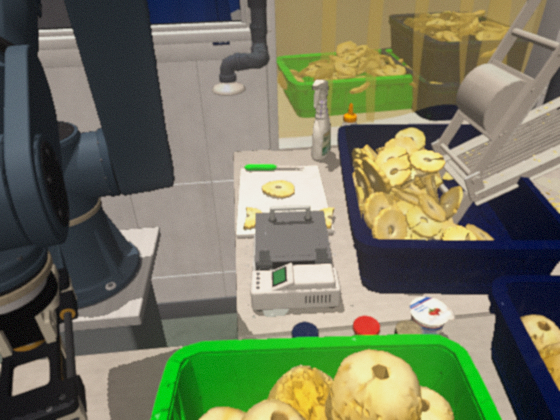

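Scene: the arm hides the analyser; whole ring at about (210,203), half rings near (268,183) and (242,229), gouge at (168,200). Side: hood shut, bar at about (291,212), ring at (278,188), half rings near (248,215) and (328,215). I'll lift the arm and look from above with the wrist camera.

```bash
cat > h.py <<'E'
from rig import bot,grip,read_camera,camera_model
import cv2,numpy as np
from scipy.spatial.transform import Rotation as Ro
def rays(n,px,m=None):
    m=m or camera_model(n);K=np.array(m["intrinsics"]);R=np.array(m["R"]);t=np.array(m["t"])
    px=np.atleast_2d(px).astype(float);d=np.c_[(px[:,0]-K[0,2])/K[0,0],(px[:,1]-K[1,2])/K[1,1]]
    if n=="wrist":
        r=np.linalg.norm(d,axis=1)+1e-9;v=np.c_[d*(np.sin(r)/r)[:,None],np.cos(r)]
    else: v=np.c_[d,np.ones(len(d))]
    return -R.T@t, v@R
def plane(n,px,z,m=None):
    c,v=rays(n,px,m);return c+v*((z-c[2])/v[:,2])[:,None]
def down(yaw): # tool z down, tool y (closing) at angle yaw from world x
    y=np.array([np.cos(yaw),np.sin(yaw),0]);z=np.array([0,0,-1.]);return Ro.from_matrix(np.c_[np.cross(y,z),y,z]).as_rotvec()
E
python3 - <<'E'
from h import *
np.set_printoptions(precision=3,suppress=True)
print(plane("scene",[(210,203),(268,183),(242,229),(168,200)],.014))
print(plane("side",[(278,188),(239,235),(236,165)],.014), plane("side",[(291,212)],.095))
bot.line_to([.177,-.52,.45],rate=.3)
s=bot.sense();print(s['time'],Ro.from_rotvec(s['orientation']).as_matrix())
for y in(np.pi/2,-np.pi/2,0,np.pi):
    q=bot.inverse_kinematics([.42,-.03,.50],down(y));print(y,q)
E
```

```text
[[0.483 0.276 0.014]
 [0.589 0.103 0.014]
 [0.406 0.155 0.014]
 [0.472 0.413 0.014]]
[[0.479 0.287 0.014]
 [0.36  0.067 0.014]
 [0.359 0.453 0.014]] [[0.488 0.031 0.095]]
1.025 [[ 0.947  0.322 -0.001]
 [ 0.322 -0.947  0.002]
 [ 0.    -0.002 -1.   ]]
1.5707963267948966 [-0.182 -0.041  1.446  0.     1.736 -1.753]
-1.5707963267948966 [-0.182 -0.041  1.446 -0.     1.736  1.389]
0 [-0.182 -0.041  1.446 -0.     1.736 -0.182]
3.141592653589793 None
```

Run:
```python
from h import *
np.set_printoptions(precision=4,suppress=True)
bot.move_to([.42,.10,.50],down(0))
bot.wait(.3)
m=camera_model("wrist");im=read_camera("wrist")
cv2.imwrite("pics/w1.png",im[:,:,::-1]);np.savez("w1.npz",**{k:np.array(v) for k,v in m.items()})
print({k:np.array(v) for k,v in m.items()},bot.sense()['time'])
```

```text
{'intrinsics': array([[325.1923,   0.    , 274.5334],
       [  0.    , 325.1923, 210.9491],
       [  0.    ,   0.    ,   1.    ]]), 'R': array([[ 1.    , -0.0011,  0.0015],
       [-0.0015, -0.9623,  0.272 ],
       [ 0.0011, -0.272 , -0.9623]]), 't': array([-0.421 , -0.0122,  0.6884])} 3.75
```

View pics/w1.png

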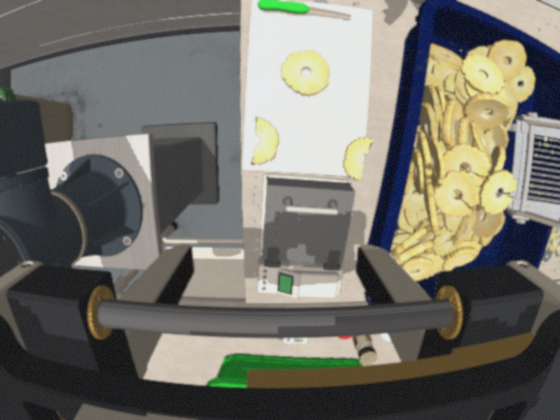

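The wrist view shows the ring at (304,72), half rings at (263,141) and (358,158), bar at (312,210), hood about (262–355, 178–265), board's right edge at about row 172. Measuring contours.

```bash
cat > meas.py <<'E'
from h import *
np.set_printoptions(precision=4,suppress=True)
im=cv2.imread("pics/w1.png");m=dict(np.load("w1.npz"))
hsv=cv2.cvtColor(im,cv2.COLOR_BGR2HSV)
Y=cv2.inRange(hsv,(15,70,90),(35,255,255));Y[:,:245]=0;Y[:,376:]=0;Y[185:]=0
cs=[c for c in cv2.findContours(Y,cv2.RETR_EXTERNAL,cv2.CHAIN_APPROX_NONE)[0] if cv2.contourArea(c)>150]
o={}
for c in cs:
    P=plane("wrist",c[:,0],.022,m)[:,:2].astype(np.float32)
    print("blob",len(c),c[:,0].mean(0),"lo",P.min(0),"hi",P.max(0),"rect",cv2.minAreaRect(P),"circ",cv2.minEnclosingCircle(P))
W=cv2.inRange(hsv,(0,0,205),(180,30,255));W[:,:235]=0;W[:,385:]=0;W[185:]=0
W=cv2.morphologyEx(W|Y,cv2.MORPH_CLOSE,np.ones((5,5)))
c=max(cv2.findContours(W,cv2.RETR_EXTERNAL,cv2.CHAIN_APPROX_NONE)[0],key=cv2.contourArea)
q=cv2.approxPolyDP(c,6,True)[:,0];print("board",np.c_[q,plane("wrist",q,.014,m)])
B=cv2.inRange(hsv,(0,0,150),(180,40,255));B[:202]=0;B[218:]=0;B[:,:275]=0;B[:,345:]=0
c=max(cv2.findContours(B,cv2.RETR_EXTERNAL,cv2.CHAIN_APPROX_NONE)[0],key=cv2.contourArea)
print("bar px",cv2.boundingRect(c)); r=cv2.minAreaRect(plane("wrist",c[:,0],.099,m)[:,:2].astype(np.float32));print("bar",r,cv2.boxPoints(r))
D=cv2.inRange(hsv,(0,0,0),(180,80,140));D[:178]=0;D[268:]=0;D[:,:255]=0;D[:,362:]=0
q=np.array([(264,178),(355,180),(265,172),(355,172)])
z=cv2.resize(im[110:300,230:390],None,fx=4,fy=3.1,interpolation=cv2.INTER_CUBIC);cv2.imwrite("pics/w1crop.png",z[:600])
E
python3 meas.py
```

```text
blob 114 [355.5789 156.1228] lo [0.5612 0.0608] hi [0.6189 0.1478] rect ((0.5851418375968933, 0.10764370858669281), (0.08931834250688553, 0.0462280698120594), 73.4328842163086) circ ((0.6005696654319763, 0.10322918742895126), 0.04496142268180847)
blob 103 [268.2039 149.3204] lo [0.3761 0.0922] hi [0.4279 0.1599] rect ((0.4082634747028351, 0.11854586005210876), (0.08049174398183823, 0.03040808066725731), 53.395931243896484) circ ((0.3980792462825775, 0.12611043453216553), 0.04042454808950424)
blob 244 [304.291   72.0205] lo [0.4357 0.2299] hi [0.5261 0.3181] rect ((0.4809197187423706, 0.2739047408103943), (0.0907856896519661, 0.0877324640750885), 1.2074812650680542) circ ((0.4814336597919464, 0.27333149313926697), 0.048041194677352905)
board [[243.       0.       0.3579   0.432    0.014 ]
 [242.     169.       0.355    0.0792   0.014 ]
 [254.     171.       0.3794   0.0749   0.014 ]
 [255.     180.       0.3812   0.0563   0.014 ]
 [262.     172.       0.3956   0.0727   0.014 ]
 [262.     184.       0.3954   0.0479   0.014 ]
 [266.     176.       0.4037   0.0644   0.014 ]
 [364.     176.       0.6074   0.066    0.014 ]
 [353.     155.       0.5816   0.1094   0.014 ]
 [372.     141.       0.6214   0.1397   0.014 ]
 [372.      30.       0.6206   0.3747   0.014 ]
 [381.       5.       0.6427   0.4352   0.014 ]
 [295.       0.       0.4625   0.4311   0.014 ]
 [348.      13.       0.5705   0.408    0.014 ]
 [343.      20.       0.5596   0.3911   0.014 ]
 [265.      13.       0.4024   0.401    0.014 ]
 [258.       0.       0.3882   0.4309   0.014 ]]
bar px (285, 206, 53, 9)
bar ((0.48786526918411255, 0.016848638653755188), (0.01216619461774826, 0.09641364216804504), 86.06974029541016) [[0.4394 0.0141]
 [0.5355 0.0075]
 [0.5364 0.0196]
 [0.4402 0.0262]]
```

View pics/w1crop.png

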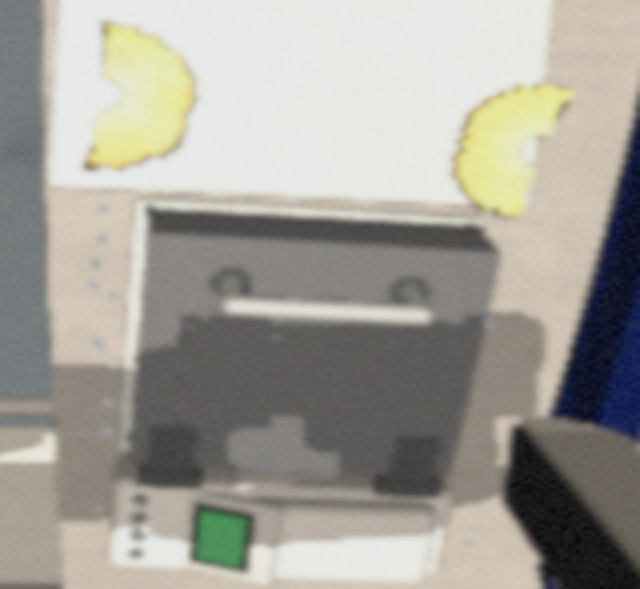

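```bash
cat > m2.py <<'E'
from h import *
np.set_printoptions(precision=4,suppress=True)
m=dict(np.load("w1.npz"))
P=lambda cx,cy,z:(lambda a:a[:,:2])(plane("wrist",[(a/4+230,b/3.1+110) for a,b in zip(cx,cy)],z,m))
print("board right end",P([55,500],[185,210],.014))
print("deck L corners",P([140,490],[199,224],.013))
print("deck front edge",P([112,148],[565,200],.013))
print("hood free top edge",P([150,497],[225,250],.061),"hood sides front",P([135],[460],.061))
print("bar ends",P([222,432],[306,317],.099))
print("h1 tips/extreme",P([103,85,195,190],[22,168,95,120],.025)); print("h2 tips/extreme",P([570,520,455,470],[92,215,155,110],.025))
im=cv2.imread("pics/side0.png");cv2.imwrite("pics/sidecrop.png",cv2.resize(im[150:310,225:345],None,fx=5,fy=3.75,interpolation=cv2.INTER_CUBIC))
E
python3 m2.py
```

```text
board right end [[0.3586 0.0777]
 [0.588  0.062 ]]
deck L corners [[0.4016 0.068 ]
 [0.5834 0.0522]]
deck front edge [[ 0.3827 -0.204 ]
 [ 0.4057  0.0673]]
hood free top edge [[0.4076 0.0597]
 [0.5758 0.0447]] hood sides front [[ 0.3988 -0.0963]]
bar ends [[0.4407 0.0188]
 [0.5376 0.012 ]]
h1 tips/extreme [[0.3845 0.1837]
 [0.3748 0.0903]
 [0.4293 0.137 ]
 [0.4269 0.121 ]]
h2 tips/extreme [[0.619  0.143 ]
 [0.596  0.0607]
 [0.5601 0.0999]
 [0.5668 0.1294]]
```

View pics/sidecrop.png

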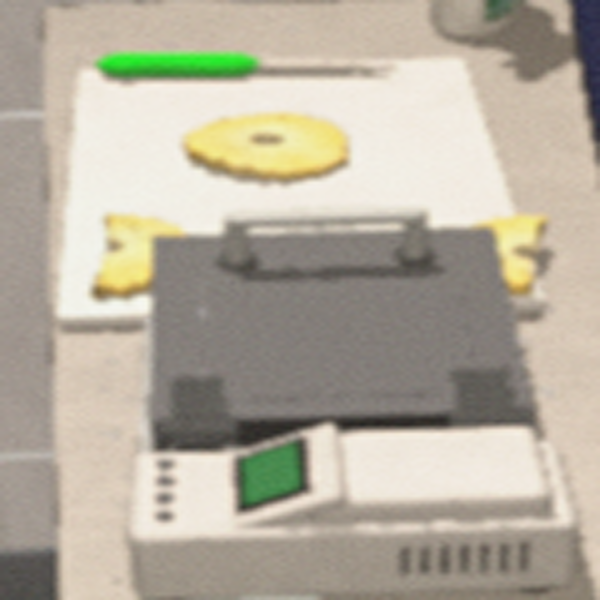

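```bash
cat > m3.py <<'E'
from h import *
np.set_printoptions(precision=4,suppress=True)
m=dict(np.load("w1.npz"))
def tri(a,b):
    c1,v1=rays("wrist",a,m);c2,v2=rays("side",b);v1=v1[0];v2=v2[0]
    s=np.linalg.lstsq(np.c_[v1,-v2],c2-c1,rcond=None)[0];p,q=c1+s[0]*v1,c2+s[1]*v2;return (p+q)/2,np.linalg.norm(p-q)
W=lambda a,b:(a/4+230,b/3.1+110)
S=lambda a,b:(a/5+225,b/3.75+150)
for n,a,b in[("bar mid",W(327,311.5),S(326,218)),("bar L",W(222,306),S(228,219)),("bar R",W(432,317),S(425,216)),("post1",W(230,285),S(238,262)),("hood L corner",W(150,225),S(152,236)),("hood R corner",W(497,250),S(500,230)),("green display",W(221,537),S(272,473)),("board front right",W(55,185),S(60,325))]:
    print(n,tri(a,b))
E
python3 m3.py
```

```text
bar mid (array([0.4858, 0.0197, 0.1138]), np.float64(0.0020799363866022603))
bar L (array([0.4399, 0.0232, 0.1147]), np.float64(0.0005220756652762103))
bar R (array([0.5325, 0.0164, 0.1136]), np.float64(0.004085774117013874))
post1 (array([0.4442, 0.0267, 0.0799]), np.float64(0.0016299947690974037))
hood L corner (array([0.4063, 0.0632, 0.079 ]), np.float64(0.0033647252012939466))
hood R corner (array([0.5721, 0.0483, 0.0782]), np.float64(0.0013424005978076037))
green display (array([ 0.4423, -0.1529,  0.063 ]), np.float64(0.0017700400466863302))
board front right (array([0.356 , 0.0761, 0.0028]), np.float64(0.003025273864044894))
```

```bash
cat >> h.py <<'E'
YAW=-.084; C=np.array([.483,-.0295]); X=np.array([np.cos(YAW),np.sin(YAW)]);Yv=np.array([-X[1],X[0]])
def an(x,y,z): return np.r_[C+x*X+y*Yv,z]
def bar(a,dz=-.015): return an(0,-.085+.14*np.cos(a)-.036*np.sin(a),.060+.14*np.sin(a)+.036*np.cos(a)+dz)
BR=down(-np.pi/2+YAW)
def st(*k):
    s=bot.sense();print(round(s['time'],2),s['eef_pos'].round(4),"F",s['wrist_force'].round(1),"gw",round(s['grip_width'],3),"gf",round(s['gripper_force'],1),*k)
E
cat > open.py <<'E'
from h import *
p=bar(.113);print(p)
bot.move_to(p+[0,0,.12],BR);grip(.55);st()
bot.line_to(p,rate=.15);st()
grip(0);st("gripped")
for a in np.linspace(.113,.87,7)[1:]:
    bot.line_to(bar(a),rate=.12);st(a)
bot.line_to(bar(.89),rate=.05);st("end")
cv2.imwrite("pics/side1.png",read_camera("side")[:,:,::-1])
E
python3 open.py
```

```text
[0.48719907 0.02037131 0.09655676]
5.92 [0.4872 0.0204 0.2165] F [ 0.4 -0.3  0.2] gw 0.553 gf 0.0
6.87 [0.4877 0.0204 0.0972] F [-1.1  0.4  0.1] gw 0.547 gf 0.0
7.61 [0.4874 0.022  0.0968] F [ 0.4 14.5  3.7] gw 0.108 gf 30.0 gripped
7.91 [0.4869 0.0138 0.114 ] F [-1.  10.   6.6] gw 0.112 gf 30.0 0.2391666666666667
8.21 [0.4862 0.004  0.1294] F [-0.2 10.2  8.2] gw 0.111 gf 30.0 0.36533333333333334
8.51 [ 0.4854 -0.0076  0.1435] F [0.3 9.6 9.2] gw 0.108 gf 30.0 0.49150000000000005
8.81 [ 0.4845 -0.0208  0.1562] F [ 0.4  8.  10.4] gw 0.107 gf 30.0 0.6176666666666667
9.11 [ 0.4835 -0.0355  0.1671] F [ 1.4  7.4 11.9] gw 0.112 gf 30.0 0.7438333333333333
9.41 [ 0.4825 -0.0485  0.1757] F [ 5.7 27.6  9. ] gw 0.106 gf 29.9 0.87
9.66 [ 0.4823 -0.0487  0.1759] F [14.  44.  -2.3] gw 0.11 gf 29.9 end
```

Run:
```python
from h import *
grip(.2);st()
p=bot.sense()['eef_pos'];bot.line_to(p+[0,0,.06],rate=.15);st()
bot.line_to(p+[0,.1,.2],rate=.3);st()
bot.move_to([.42,.10,.50],down(0));bot.wait(.2)
m=camera_model("wrist");im=read_camera("wrist")
cv2.imwrite("pics/w2.png",im[:,:,::-1]);np.savez("w2.npz",**{k:np.array(v) for k,v in m.items()})
z=np.vstack([cv2.resize(im[100:300,230:390],None,fx=3,fy=3)[:,:,::-1]])
s=cv2.resize(read_camera("side")[150:310,225:345],None,fx=2.6,fy=2.6)[:,:,::-1]
c=np.zeros((600,800,3),np.uint8);c[:600,:480]=z;c[:416,482:794]=s;cv2.imwrite("pics/c2.png",c);st()
```

```text
10.12 [ 0.482  -0.0525  0.1759] F [ 9.5 14.  -4. ] gw 0.204 gf 7.4
10.68 [ 0.4816 -0.0525  0.2347] F [-1.   0.8  0.1] gw 0.195 gf 0.0
11.4 [0.4816 0.047  0.3739] F [ 0.1  0.6 -0.7] gw 0.199 gf 0.0
13.07 [0.4201 0.0999 0.4998] F [0.2 0.  0.6] gw 0.199 gf 0.0
```

View pics/c2.png

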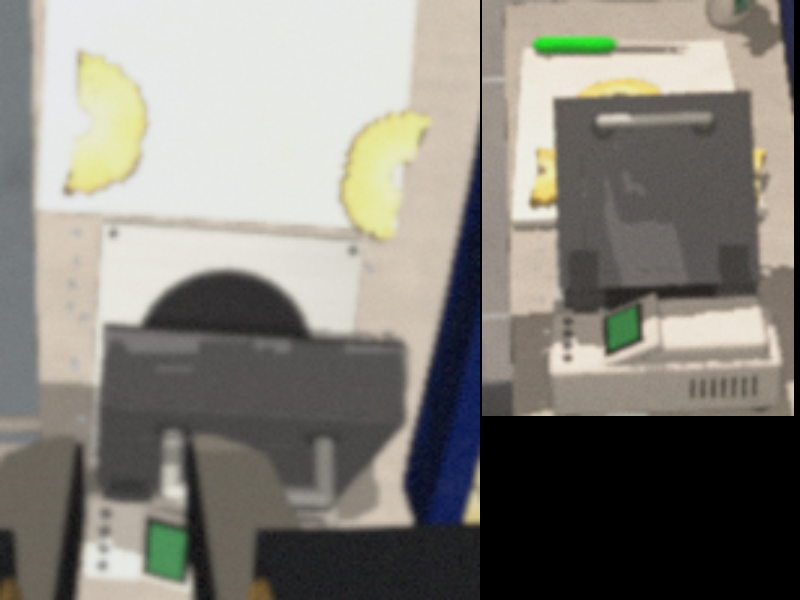

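Hood is up; half rings undisturbed; glass arc visible with its top at about crop (225,268). Fit the glass and deck corners, plan the push.

```bash
cat > m4.py <<'E'
from h import *
from scipy.optimize import least_squares
np.set_printoptions(precision=4,suppress=True)
m=dict(np.load("w2.npz"));g=cv2.cvtColor(cv2.imread("pics/w2.png"),cv2.COLOR_BGR2GRAY).astype(int)
pts=[]
for u in range(283,328):
    col=g[180:206,u];d=np.where(col<120)[0]
    if len(d) and d[0]>0:
        i=d[0];pts.append((u,180+i-1+(col[i-1]-120)/(col[i-1]-col[i])))
P=plane("wrist",pts,.013,m)[:,:2]
f=least_squares(lambda c:np.hypot(*(P-c).T)-.061,[.48,-.03],loss="soft_l1",f_scale=.001);print("glass",f.x,"res",np.abs(f.fun).max(),len(pts))
W=lambda a,b:plane("wrist",[(a/3+230,b/3+100)],.013,m)[0,:2]
print("deck corners",W(101,223),W(362,241),"board",plane("wrist",[(38/3+230,212/3+100)],.014,m)[0])
def tilt(th):
    R=Ro.from_rotvec(down(YAW)).as_matrix()
    return (Ro.from_rotvec(np.r_[X,0]*-th)*Ro.from_matrix(R)).as_rotvec()
for th in (.6,.66):
    o=tilt(th);print(th,Ro.from_rotvec(o).as_matrix()[:,2])
    for p in ([.485,.36,.10],[.485,.335,.0215],[.49,.17,.0215],an(0,.043,.0215)):
        print(bot.inverse_kinematics(np.array(p),o))
E
python3 m4.py
```

```text
glass [ 0.4832 -0.0259] res 0.0005422534513191135 45
deck corners [0.3987 0.0678] [0.5788 0.0563] board [0.3561 0.0758 0.014 ]
0.6 [-0.0474 -0.5627 -0.8253]
[ 0.7383  0.8309  1.2746 -0.3953  1.5061  0.9438]
[ 0.7118  0.9081  1.3458 -0.4158  1.3612  0.9826]
[ 0.4975  0.774   1.6501 -0.5461  1.1397  0.9213]
[ 0.2388  0.6913  1.8467 -0.7156  0.9547  0.8506]
0.66 [-0.0514 -0.611  -0.79  ]
[ 0.7509  0.8609  1.2415 -0.4242  1.5621  0.9538]
[ 0.7251  0.9376  1.3111 -0.4422  1.4204  0.996 ]
[ 0.5161  0.8007  1.6257 -0.5758  1.1925  0.9491]
[ 0.2628  0.716   1.8314 -0.7532  1.0028  0.8963]
```

```bash
sed -i 's/C=np.array(\[.483,-.0295\])/C=np.array([.4832,-.0262])/' h.py
cat > m5.py <<'E'
from h import *
np.set_printoptions(precision=3,suppress=True)
def tri(a,b):
    c1,v1=rays("scene",a);c2,v2=rays("side",b);v1=v1[0];v2=v2[0]
    s=np.linalg.lstsq(np.c_[v1,-v2],c2-c1,rcond=None)[0];p,q=c1+s[0]*v1,c2+s[1]*v2;return (p+q)/2,np.linalg.norm(p-q)
for n,a,b in[("flange",(115,187),(229,88)),("elbow low",(110,170),(228,75)),("elbow up",(108,138),(258,64)),("bottle top",(140,110),(319,85)),("gouge mid",(163,208),(255,167))]:print(n,tri(a,b))
E
python3 m5.py
```

```text
flange (array([0.357, 0.482, 0.257]), np.float64(0.0005225466677778347))
elbow low (array([0.368, 0.485, 0.303]), np.float64(0.024888557120364276))
elbow up (array([0.457, 0.516, 0.321]), np.float64(0.021602430780882947))
bottle top (array([0.635, 0.499, 0.248]), np.float64(0.004651744000597988))
gouge mid (array([0.425, 0.413, 0.028]), np.float64(0.015257199395696253))
```

```bash
cat >> h.py <<'E'
def pose(cx,cy,yaw,th,gap=0.,lift=0.,off=.042):
    x=np.array([np.cos(yaw),np.sin(yaw),0]);b=np.array([-x[1],x[0],0])
    R=Ro.from_rotvec(-th*x)*Ro.from_rotvec(down(yaw))
    return np.r_[cx,cy,0]+b*(off+gap+.0075*np.cos(th))+[0,0,.0165+.0075*np.sin(th)+lift],R.as_rotvec()
PATH=[(.4815,.2735,.04,0),(.484,.245,.05,.1),(.488,.20,.04,.25),(.492,.16,.0,.42),(.4945,.12,-.06,.58),(.4925,.085,-.084,.64),(.4832,-.0255,-.084,.64)]
E
cat > push1.py <<'E'
from h import *
for p in PATH: print(bot.inverse_kinematics(*pose(*p)).round(2))
p,o=pose(*PATH[0],gap=.014,lift=.13)
bot.move_to(p,o);grip(.5);st()
p,o=pose(*PATH[0],gap=.014);bot.line_to(p,rate=.12);st()
for w in PATH[:5]:
    p,o=pose(*w);bot.line_to(p,o,rate=.07);st()
m=camera_model("wrist");im=read_camera("wrist");cv2.imwrite("pics/w3.png",im[:,:,::-1]);np.savez("w3.npz",**{k:np.array(v) for k,v in m.items()})
E
python3 push1.py
```

```text
[ 0.51  0.67  1.71 -0.    0.76  0.47]
[ 0.51  0.68  1.71 -0.12  0.81  0.55]
[ 0.5   0.69  1.71 -0.29  0.88  0.66]
[ 0.5   0.72  1.68 -0.44  1.    0.79]
[ 0.49  0.77  1.65 -0.55  1.11  0.89]
[ 0.45  0.78  1.67 -0.6   1.13  0.92]
[ 0.27  0.71  1.83 -0.73  1.    0.89]
15.32 [0.4789 0.3369 0.1465] F [-0.2 -1.   0.4] gw 0.501 gf 0.0
16.55 [0.4793 0.3372 0.0172] F [-0.7 -0.1  0.4] gw 0.501 gf 0.0
16.9 [0.4797 0.3225 0.0168] F [-0.7  0.2  0.4] gw 0.5 gf 0.0
17.46 [0.4815 0.2947 0.0172] F [ 0.6 -0.4 -0.1] gw 0.502 gf 0.0
18.26 [0.486  0.2494 0.0184] F [0.4 0.3 0.1] gw 0.504 gf 0.0
18.99 [0.492  0.2091 0.0196] F [-0.  -0.3  0.2] gw 0.501 gf 0.0
19.73 [0.4974 0.1683 0.0206] F [ 0.  -0.2  0. ] gw 0.499 gf 0.0
```

View pics/w3.png

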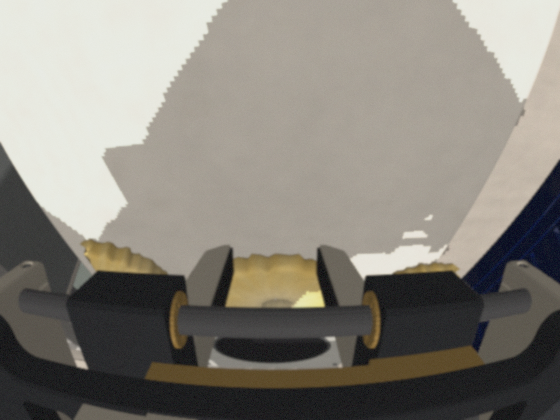

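The ring sits between the fingers at (276,275), the half rings either side at (120,255) and (425,270), and the glass lies straight ahead at (270,347). Continuing the push.

Run:
```python
from h import *
for w in PATH[5:]:
    p,o=pose(*w);bot.line_to(p,o,rate=.07);st()
im=read_camera("side");w=read_camera("wrist");m=camera_model("wrist");np.savez("w4.npz",**{k:np.array(v) for k,v in m.items()});cv2.imwrite("pics/w4.png",w[:,:,::-1])
# back off, straighten clear of the board's far side
p,o=pose(.492,.06,-.084,.64,lift=.012);bot.line_to(p,rate=.15)
w2=read_camera("wrist");cv2.imwrite("pics/w5.png",w2[:,:,::-1]);m=camera_model("wrist");np.savez("w5.npz",**{k:np.array(v) for k,v in m.items()})
c=np.zeros((600,800,3),np.uint8);c[:300,:400]=cv2.resize(w,(400,300));c[300:,:400]=cv2.resize(w2,(400,300));c[:480,402:762]=cv2.resize(im[150:310,225:345],(360,480));cv2.imwrite("pics/c4.png",c[:,:,::-1]);st()
```

```text
20.43 [0.4965 0.1327 0.0209] F [-0.5  0.1 -0.1] gw 0.5 gf 0.0
22.17 [0.4872 0.0225 0.021 ] F [0.5 0.7 1.1] gw 0.498 gf 0.3
23.04 [0.4956 0.107  0.0328] F [ 0.3 -1.   0.2] gw 0.497 gf 0.0
```

View pics/c4.png

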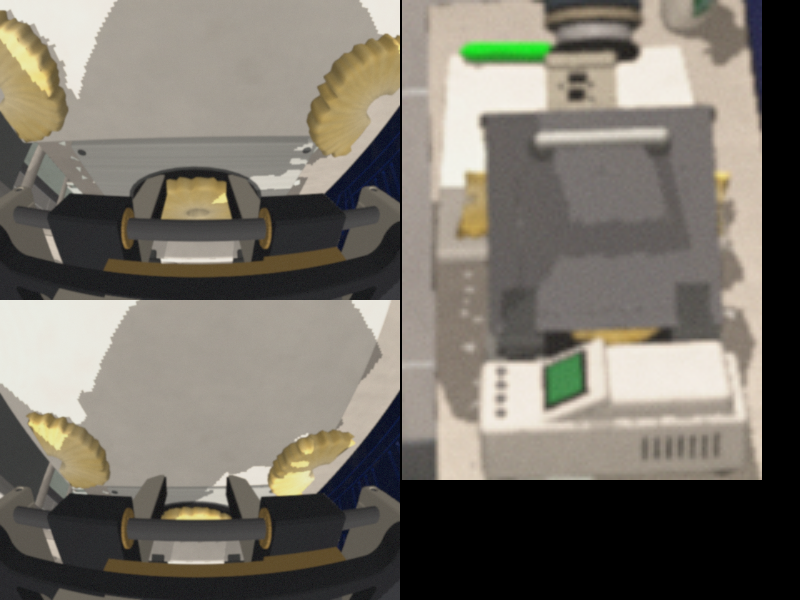

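The ring lies within the glass in the wrist views (crop (197,200) in the glass ellipse 135–260), half rings unmoved. I'll measure it from a better vantage.

Run:
```python
from h import *
np.set_printoptions(precision=4,suppress=True)
_,o=pose(.49,.2,-.084,.5)
p,_=pose(.492,.10,-.084,.64,lift=.06);bot.line_to(p,rate=.2)
bot.line_to([.495,.20,.25],o,rate=.25);grip(.9);bot.wait(.1);st()
m=camera_model("wrist");im=read_camera("wrist")[:,:,::-1].copy()
hsv=cv2.cvtColor(im,cv2.COLOR_BGR2HSV)
Y=cv2.inRange(hsv,(15,70,60),(35,255,255));Y[:,:200]=0;Y[:,350:]=0
c=max(cv2.findContours(Y,cv2.RETR_EXTERNAL,cv2.CHAIN_APPROX_NONE)[0],key=cv2.contourArea)
P=plane("wrist",c[:,0],.022,m)[:,:2].astype(np.float32);print("ring bbox px",cv2.boundingRect(c),"lo",P.min(0),"hi",P.max(0),cv2.minEnclosingCircle(P))
cv2.imwrite("pics/w6.png",im);x,y,w,h=cv2.boundingRect(c)
cv2.imwrite("pics/w6c.png",cv2.resize(im[max(0,y-45):y+h+45,x-60:x+w+60],None,fx=3,fy=3)[:600,:800])
```

```text
25.24 [0.495 0.2   0.25 ] F [-0.3 -1.1 -0.1] gw 0.897 gf 0.0
ring bbox px (247, 202, 65, 47) lo [ 0.4343 -0.0716] hi [0.5328 0.0331] ((0.48271849751472473, -0.019173160195350647), 0.05364758148789406)
```

View pics/w6c.png

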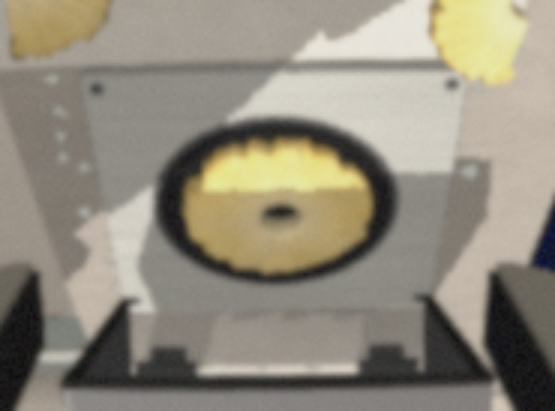

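The ring lies wholly inside the black glass with a dark rim visible all round (margins roughly 8–12 mm), half rings in place. Now the hood.

```bash
cat > close.py <<'E'
from h import *
b=lambda a:bar(a,-.013)
p=b(.87)
bot.line_to([.495,.15,.38],rate=.3)
bot.move_to(p+[0,0,.12],BR);grip(.25);st()
bot.line_to(p,rate=.12);st()
grip(0);st("gripped")
for a in np.linspace(.87,0,8)[1:]:
    bot.line_to(b(a),rate=.1);st(round(a,3))
bot.line_to(b(-.02),rate=.05);st("pressed")
E
python3 close.py
```

```text
27.88 [ 0.4813 -0.0484  0.2972] F [-0.4  0.3 -0.2] gw 0.25 gf 0.0
29.03 [ 0.4817 -0.0484  0.1778] F [-1.2 -0.3  0.7] gw 0.248 gf 0.0
29.42 [ 0.4816 -0.0482  0.1776] F [0.1 2.  3.9] gw 0.105 gf 30.0 gripped
29.75 [ 0.4826 -0.0324  0.1683] F [ 1.4  3.8 -0.6] gw 0.106 gf 30.0 0.746
30.08 [ 0.4836 -0.0184  0.1574] F [ 0.1  1.  -4.7] gw 0.108 gf 30.0 0.621
30.42 [ 0.4847 -0.0055  0.1452] F [-0.2  0.4 -4.4] gw 0.108 gf 30.0 0.497
30.75 [0.4861 0.0058 0.1316] F [ 3.1 -0.5 -5.4] gw 0.109 gf 30.0 0.373
31.08 [0.4872 0.0154 0.1163] F [ 3.6 -2.3 -5.4] gw 0.111 gf 30.0 0.249
31.42 [0.488  0.0231 0.0999] F [ 5.2 -2.  -5.5] gw 0.105 gf 30.0 0.124
31.75 [0.4882 0.0287 0.0825] F [ 5.2 -2.8 -6.7] gw 0.108 gf 29.9 0.0
32.0 [0.4887 0.0288 0.081 ] F [ 1.  -5.7  8.8] gw 0.111 gf 30.0 pressed
```

Run:
```python
from h import *
b=lambda a:bar(a,-.013)
bot.line_to(b(-.035),rate=.05);st("press2")
bot.line_to(b(-.05),rate=.05);st("press3")
grip(.5);st("open")
p=bot.sense()['eef_pos'];bot.line_to(p+[0,0,.10],rate=.15);st()
bot.line_to([.47,.08,.40],rate=.3)
bot.move_to([.42,.10,.50],down(0));grip(.9);bot.wait(.2);st()
m=camera_model("wrist");im=read_camera("wrist")[:,:,::-1];cv2.imwrite("pics/w7.png",im)
s=read_camera("side")[:,:,::-1];cv2.imwrite("pics/side7.png",s)
c=np.zeros((600,800,3),np.uint8);c[:570,:480]=cv2.resize(im[110:300,230:390],(480,570));c[:427,482:800]=cv2.resize(s[150:310,225:345],(318,427));cv2.imwrite("pics/c7.png",c)
# bar triangulation
def bar_px(i,r):
    y0,y1,x0,x1=r;h=cv2.cvtColor(i,cv2.COLOR_BGR2HSV)[y0:y1,x0:x1]
    return h
c1,v=rays("wrist",[(311.75,210.5)],m)
```

```text
32.25 [0.4894 0.0288 0.0801] F [ -3.9 -10.5  24.1] gw 0.106 gf 30.0 press2
32.5 [0.4903 0.0288 0.0786] F [ -2.7 -14.6  31. ] gw 0.107 gf 30.1 press3
33.27 [0.4879 0.0303 0.0759] F [0.4 0.  0.5] gw 0.496 gf 0.0 open
34.09 [0.4875 0.0303 0.1752] F [-0.7  0.4  0.1] gw 0.501 gf 0.0
37.42 [0.42 0.1  0.5 ] F [-0.6  0.6  0.2] gw 0.9 gf 0.0
```

View pics/c7.png

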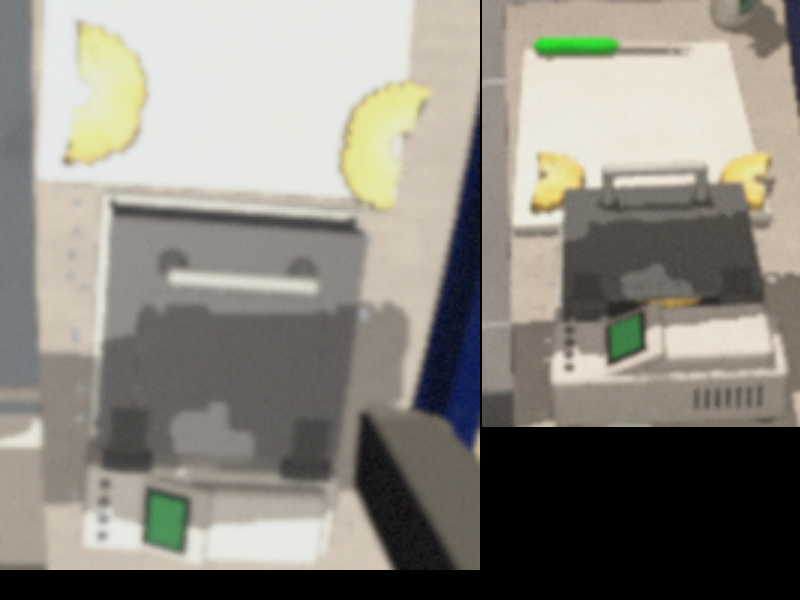

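Run:
```python
exec(open("m3.py").read().split("W=lambda")[0])
W=lambda a,b:(a/3+230,b/3+110)
S=lambda a,b:((a-482)/2.65+225,b/2.669+150)
for n,a,b in[("bar mid",W(242,281),S(655,171)),("bar L",W(170,275),S(604,172)),("hoodL",W(112,212),S(566,188)),("hoodR",W(360,232),S(744,184))]:print(n,tri(a,b))
print(bar(0,0))
```

```text
bar mid (array([0.4862, 0.0266, 0.0926]), np.float64(0.0014655169301056091))
bar L (array([0.4417, 0.0305, 0.093 ]), np.float64(0.0024726467554646047))
hoodL (array([0.4069, 0.0627, 0.0571]), np.float64(0.0006547396621147541))
hoodR (array([0.5697, 0.0498, 0.055 ]), np.float64(0.002570847607970052))
[0.4878 0.0286 0.096 ]
```

Bar height of about 93 mm and hood edge at about 57 mm match the fully shut hood (96 and 60 mm, within calibration), and the press met a 31 N hard stop. Handing in.

```bash
python3 -c "
from rig import bot
print(bot.sign_off(), bot.sense()['time'])"
```

```text
the job is handed in; nothing more can be done
the job is handed in; nothing more can be done
```

I folded the hood up to its stop, slid the ring onto the glass and pressed the hood shut against its stop. I then let go and handed the job in at about 37 s; the last pictures show the half rings and gouge unmoved, though I did not check the cups, counter or probe at the end.

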